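# Crank a culture dish under the lens of an imaging stand and wedge the stage fast

## Task

Get the culture dish ready to be photographed: swing the folding handle of the stand's handwheel right out until it latches (the wheel is locked while it is folded), then crank the stage until the dish is centred, to within 5 mm, under the round lens barrel, not the square lamp. Then slide the thumb wedge to the left along its ramp until it jams the stage bar fast, and let go. Keep the dish in its seat, do not knock the two heads, and leave the cup, the two bottles and the timer where they stand.

Things in the scene. Friction and masses are not known exactly. Their poses are not given: they have to be found in the camera images.
- stand: imaging stand, fixed: aluminium T-shaped plate 12 mm thick, white console with the handwheel, behind it a grey bed with the stage, a gantry above. Origin on the bench top; the plate covers x = 35 to 155, y = -260 to 260 mm, and in front of that x = -80 to 35, y = -40 to 100 mm. x points away from the operator, y to the operator's left, z up: the 'stand frame' below.
- beam (a point): middle of the gantry beam: 22 mm deep (stand x = 76 to 98), along y from -253 to 253, 205 to 235 mm above the bench, on posts 22 x 26 mm at y = +-240 mm; the heads' clamps stick out in front to stand x = 56. It hangs just above and behind the wedge tab, so an upright gripper does not fit: lean it back 22 to 40 degrees towards the operator.
- wheel_centre (a point): centre of the front face of the aluminium handwheel (120 mm diameter, 10 to 12 mm thick), about at stand frame (-4, 30, 84) mm. Its z axis is the wheel's axis, which leans 25 degrees from vertical towards the operator: (-0.423, 0, 0.906) in the stand frame. Its x and y turn with the wheel; at wheel angle 0 x points up the slope, (0.906, 0, 0.423), and y to the left.
- crank_wheel (a joint): angle of the handwheel (rad), 0 at the start, positive anticlockwise as the operator sees it. It drives the stage by a rack, 8.0 mm per rad (50 mm a turn): anticlockwise moves the stage to the left (+y of the stand). 2 to 4 N at the handle turn it and it stays where it is left. Locked until the handle is latched out.
- crank_handle (a joint): swing of the folding handle about its hinge (rad): 0 folded flat across the wheel's face (pointing from the hinge over the hub, up the slope), 1.57 standing out along the wheel's axis, stop at 1.65; 0 to 0.3 at the start. About 2 N at the grip swing it; it stays where it is left. From about 1.54 the bolt springs into its hub and latches it.
- handle_hinge (a point): hinge of the handle, on the wheel 45 mm from its axis and 20 mm above its front face; at wheel angle 0 at the lowest point of the wheel. Site x runs along the handle from hinge to free end, y along the hinge pin.
- grip_mid (a point): grip point on the handle's centre line, 70 mm from the hinge; axes as handle_hinge. The black round grip is 22 mm in diameter, from 24 to 100 mm from the hinge, and spins freely on the handle's rod. Folded, its centre line runs 20 mm above the wheel's face and 15 mm above the hub.
- lock_bolt (a joint): steel interlock bolt in the wheel under the hinge (m): 0 when the folded handle presses it down into a keeper on the console, which locks the wheel; it springs up to about 0.008 when the handle is fully out, which frees the wheel and latches the handle.
- stage_bar (a joint): travel of the stage (m), 0 at the start, positive to the left (+y of the stand), stops at +-0.062. The steel bar, 36 x 425 x 16 mm, runs along y at stand x = 120, z = 40 to 56 mm, and carries a round black dish platform of 104 mm diameter.
- seat (a point): centre of the dish's seat on the platform, 72 mm above the bench; moves with the stage. A rim 3.5 mm high round the seat keeps the dish in place.
- dish: covered culture dish, round, 88 mm in diameter, 15 mm high, loose in the seat of the stage. Origin at the centre of its underside.
- lens_axis (a point): lower end of the axis of the lens head, 150 mm above the bench. The head is a round black barrel, 47 mm in diameter, 112 mm high, with a metal ring, clamped to the gantry 36 to 50 mm to the left or to the right of the dish's starting place.
- lens_head: the lens head, fixed; origin on the bench top straight below the barrel's axis, axes as the stand's.
- lamp_head: the lamp head, fixed: white square housing 48 x 52 x 60 mm with fins on top, underside 172 mm above the bench, clamped to the gantry on the other side of the dish's starting place. Origin on the bench top straight below the housing's middle.
- wedge (a joint): travel of the thumb wedge along its ramp (m), 0 to 0.008 at the start, end stop 0.045. It slides to the left along (0.174, 0.985, 0) of the stand frame and so closes on the bar: it touches the bar at about 0.029 and jams there under a firm push of 8 to 20 N. About 4 N of friction: it stays where it is left.
- wedge_tab (a point): middle of the wedge's upright black ribbed thumb tab, 78 mm above the bench; moves with the wedge. The tab is 12 mm thick along stand y, 30 mm along x, and stands from 56 to 91 mm above the bench; the wedge and ramp under it lie up to 62 mm high. At wedge travel 0 it is at stand frame (73, -165) mm.
- cup: specimen cup with red lid, 64 mm in diameter, 72 mm high; bystander. Origin at the centre of its underside.
- dropper: dropper bottle, 36 mm in diameter, 104 mm high; bystander. Origin at the centre of its underside.
- wash: white wash bottle with a bent spout, body 59 mm in diameter, 185 mm high; bystander. Origin under it, 20 mm from the middle of the body; the spout points the other way.
- timer_box: flat white bench timer, 68 x 64 x 22 mm; bystander. Origin at the centre of its underside.
Mind the look-alikes: they are no part of the job. Leave any green look-alike of the dish alone.

How it is judged:
By the outcome, as a careful person would: the job done as asked, in the order asked, and still so for the second after the job is handed in, with the robot touching nothing.
It also fails if it takes over 61 s, if anything falls off the work surface, if the arm or the gripper's body presses on something with over 40 N, if the wrist force passes 120 N, or if a joint passes its speed limit or range.

## Robot

A 6-joint arm with a two-finger parallel gripper is mounted at the origin on a cart in front of the work surface, level with it; the furniture and walls round the work are solid. World frame = base frame: x ahead of the robot, y to its left, z up, the work surface at z = 0. Lengths are in mm, angles in rad, forces in N, time in s.
With the tool pointing down it reaches from about 400 to 925 mm from the base axis. Payload 12.5 kg.
Tool frame: the origin (TCP) lies on the mounting face of the last link; the fingertips stand 190 mm ahead of it and the grasp point (between the pads) lies 171 mm ahead of it; z points along the fingers, y is the line along which they close (so a half turn about z gives the same grasp; the last joint's range is limited). The gripper opens to 95 mm and grips with 3 to 60 N. Pads are 20 mm wide; open, the fingers measure 119 mm over their backs; the gripper's body (75 mm by 180 mm) begins 59 mm behind the grasp point.
Start: joints at [-1.291, 0.491, 1.559, -0, 1.092, -0.106], TCP at [235.207, -579.053, 404.761] pointing down, gripper open.
Joint ranges: [-3.1, 3.1], [-0.84, 2.19], [0.05, 2.79], [-1.13, 4.28], [0.06, 2.93], [-2.69, 2.69]. Speed limits (rad/s): [2.22, 2.22, 2.79, 3.14, 3.14, 3.14].

## Interface

Orientations are given as [roll, pitch, yaw] about the fixed x, y, z axes, in that order (R = Rz(yaw) Ry(pitch) Rx(roll)).
In Python, from cell import * gives the robot as it stands.
- The arm moves only by the tool arm_command, never from a script. Its argument "rows" is a list that holds one entry, the list of rows, each a list of 7 numbers: the shift along the tool's x, y, z normalised to -1 to 1, where 1 is 0.15 m, then the turn, a rotation vector about the tool's x, y, z normalised to -1 to 1, where 1 is 360 degrees, then the opening, from -1 (shut) to 1 (fully open). A call has 1 to 10 rows; each row is the pose to reach, as a shift and turn from the pose commanded when the call began, along the tool's axes at that moment, turning the shorter way round; what a row does not reach only later rows make up. A row lasts 1/12 s, in which the tool goes at most 41.7 mm and 7.16 degrees, less where a joint would pass 70% of its speed; a pose out of reach is approached as far as the arm can. A call with a number of a shift or a turn outside -1 to 1 is refused whole. A call with a gripper value outside its range is refused whole. The fingers move at their own pace and stop on an object; the grip force is fixed at half the most. Time passes only in rows, so rows that repeat a pose let the fingers close. It gives the time, the measured TCP pose, the force, the opening and the grip force at its end, in the units of the state.
- state(): the state, without advancing time (a new reading comes with each control period).
- read_camera(name): name is "side" or "top" or "wrist"; returns (picture, depth): 420x560x3 uint8, red, green, blue; 420x560 float32, mm along the optical axis (not along the pixel's ray), 0 where there is no reading.
- get_calibration(name): a dict with "camera_matrix" (3x3 intrinsics, pixels), "position" and "orientation" of the camera in the world; the wrist camera has in their place "hand_eye" (4x4, takes a point from camera to tool coordinates, whose origin is the TCP and whose axes are the flange's). Camera axes: x right, y up, looking along -z (the intrinsics and any distortion apply to the point x, -y, -z); pixel columns grow to the right and rows downward; lengths in mm; the calibration is good to about 2 mm. A picture is of the moment at which its call begins: read the wrist's pose just before it. get_calibration takes no time and is no camera call.
- job_done(): hands the job in; it is judged then, once.
The state is a dict: "t": time; "joints": joint angles; "qvel": joint speeds; "tau": joint torques, N m; "eef_pos": TCP position; "tcp_rot": TCP orientation; "ft_force": force on the tool from outside, world axes, zero at the start; "moment": the same for the moment, N m; "opening": opening from 0.0 (shut) to 1.0 (fully open); "grip_force": force on a finger pad.
Only numpy, scipy, OpenCV 4.12 (cv2) and the standard library are available. Lean on these libraries where they do the work, as an engineer would, in place of code of your own. Each camera call takes 0.05 s, during which the arm holds its last target. There are 200 camera calls.

## Working session

There is one attempt and no reset: what is moved stays moved. The work goes in short steps, Python scripts to look and compute and a tool call to move; the robot and the scene stay as the last step left them, time stands still between calls to the robot, and variables do not carry over. Pictures are saved under pics/ and viewed, at most 10 in all, crops included, and the job is handed in when it is done.

Besides the shell and the picture viewer there is one more tool, called after ">>>" as name([rows], argument=value, ...), one row to a line, values as JSON. arm_command: Moves the arm, as the interface text tells. Its arguments: {"type":"object","properties":{"rows":{"type":"array","items":{"type":"array","items":{"type":"array","items":{"type":"number","minimum":-1,"maximum":1}}}}},"required":["rows"]}

```bash
mkdir -p pics; ls; python3 - <<'E'
from cell import *
import cv2,numpy as np
s=state();print(s)
for n in("side","top","wrist"):
    p,d=read_camera(n);cv2.imwrite(f"pics/{n}0.png",p[:,:,::-1]);np.save(f"pics/{n}0.npy",d);print(n,get_calibration(n))
E
```

```text
pics
{'t': 0.0, 'joints': array([-1.29061233e+00,  4.91533728e-01,  1.55947903e+00,  1.89257346e-06,
        1.09170301e+00, -1.05607707e-01]), 'qvel': array([-0.0009822 ,  0.00199184, -0.00044479, -0.000233  ,  0.00126288,
       -0.00095315]), 'tau': array([ 7.32017197e-04, -6.12649083e+01, -2.58176905e+01,  6.92149415e-02,
        4.82553360e-02, -8.82494487e-05]), 'eef_pos': array([ 235.18643986, -579.01013737,  404.16749491]), 'tcp_rot': array([-3.14047598e+00, -1.20057785e-04,  3.85790764e-01]), 'ft_force': array([-0.16275267, -0.08438892, -0.88673924]), 'moment': array([-0.02881008,  0.03601102, -0.0055718 ]), 'grip_force': 0.0, 'opening': 1.0008612019015244}
side {'camera_matrix': array([[483.84122826,   0.        , 283.87370122],
       [  0.        , 483.84122826, 213.40751879],
       [  0.        ,   0.        ,   1.        ]]), 'position': array([-128.43596538,  673.42530581, 1212.7809527 ]), 'orientation': array([ 0.7466728 ,  0.01094801, -2.36677151])}
top {'camera_matrix': array([[473.95787105,   0.        , 283.08675079],
       [  0.        , 473.95787105, 208.75351878],
       [  0.        ,   0.        ,   1.        ]]), 'position': array([  86.49678187,   -8.13604329, 1477.53461968]), 'orientation': array([ 0.33238529, -0.00814026, -1.59359854])}
wrist {'camera_matrix': array([[348.32871267,   0.        , 280.10751685],
       [  0.        , 348.32871267, 203.49987244],
       [  0.        ,   0.        ,   1.        ]]), 'hand_eye': array([[-2.34994667e-04,  9.55231166e-01,  2.95860379e-01,
         8.43310527e+01],
       [ 9.99999922e-01,  3.18483215e-04, -2.33997009e-04,
        -2.65159322e-01],
       [-3.17747801e-04,  2.95860301e-01, -9.55231166e-01,
         2.03190038e+01],
       [ 0.00000000e+00,  0.00000000e+00,  0.00000000e+00,
         1.00000000e+00]])}
```

View pics/top0.png

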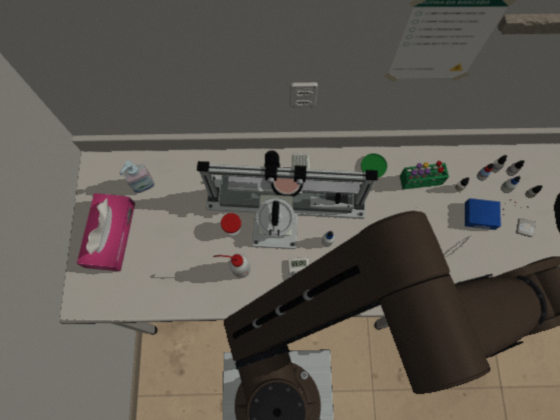

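View pics/side0.png

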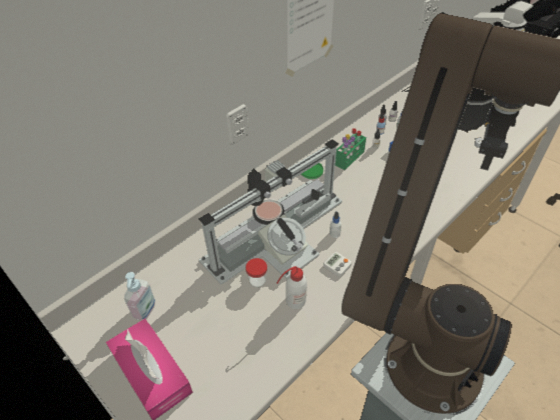

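```bash
cat > h.py <<'E'
from cell import *
import cv2,numpy as np
from scipy.spatial.transform import Rotation as R
def T_cam(n,s=None):
    c=get_calibration(n);T=np.eye(4)
    if n=="wrist":
        T[:3,:3]=R.from_euler('xyz',s['tcp_rot']).as_matrix();T[:3,3]=s['eef_pos'];T=T@c['hand_eye']
    else:
        T[:3,:3]=R.from_euler('xyz',c['orientation']).as_matrix();T[:3,3]=c['position']
    return c['camera_matrix'],T
def cloud(K,T,d):
    v,u=np.mgrid[:d.shape[0],:d.shape[1]]
    P=np.stack([(u-K[0,2])/K[0,0]*d,-(v-K[1,2])/K[1,1]*d,-d],-1)
    return P@T[:3,:3].T+T[:3,3]
def ray(K,T,u,v,z):
    r=T[:3,:3]@np.array([(u-K[0,2])/K[0,0],-(v-K[1,2])/K[1,1],-1]);o=T[:3,3]
    return o+r*(z-o[2])/r[2]
def proj(K,T,p):
    q=(np.asarray(p)-T[:3,3])@T[:3,:3];return np.stack([K[0,2]-K[0,0]*q[...,0]/q[...,2],K[1,2]+K[1,1]*q[...,1]/q[...,2]],-1)
E
python3 - <<'E'
from h import *
a=cv2.imread("pics/top0.png")[145:260,185:385];cv2.imwrite("pics/c1.png",cv2.resize(a,None,fx=4,fy=4,interpolation=cv2.INTER_CUBIC))
for n in("top","side"):
    K,T=T_cam(n);d=np.load(f"pics/{n}0.npy");P=cloud(K,T,d);z=P[...,2]
    v,u=np.mgrid[:420,:560]
    m=(z>228)&(z<242)&(d>0)
    reg=(u>190)&(u<385)&(v>140)&(v<280)
    Q=P[m&reg];print(n,len(Q),Q.min(0),Q.max(0))
    r=cv2.fitLine(Q[:,:2].astype(np.float32),cv2.DIST_HUBER,0,1,1).ravel();print(r, np.degrees(np.arctan2(-r[0],r[1])))
    t=(Q[:,:2]-r[2:])@r[:2];print(t.min(),t.max(), r[2:]+r[:2]*t.min(), r[2:]+r[:2]*t.max())
    m=(z>8)&(z<16)&reg;Q=P[m][:,:2].astype(np.float32);print('plate',len(Q),cv2.minAreaRect(Q))
E
```

```text
top 1384 [ 595.26494789 -296.32749524  228.03750028] [683.04033984 214.73325063 241.92274275]
[ 7.716067e-02  9.970187e-01  6.292213e+02 -4.275069e+01] -4.4253793
-254.7995577448437 258.2040290942435 [ 609.56080854 -296.79061298] [649.14450971 214.68355364]
plate 1768 ((596.6757202148438, -55.21270751953125), (458.1466064453125, 662.8450317382812), 0.6139729022979736)
side 1259 [ 594.48260962 -296.8941931   228.0634456 ] [846.18295982 214.89772254 241.9630132 ]
[ 8.2004227e-02  9.9663198e-01  6.2932904e+02 -2.5589500e+01] -4.703778
-271.99972832799455 240.20900235995535 [ 607.02391313 -296.67312821] [649.02719402 213.81047319]
plate 1458 ((591.9342041015625, -198.5494384765625), (465.1705322265625, 840.9066162109375), 0.2542678415775299)
```

View pics/c1.png

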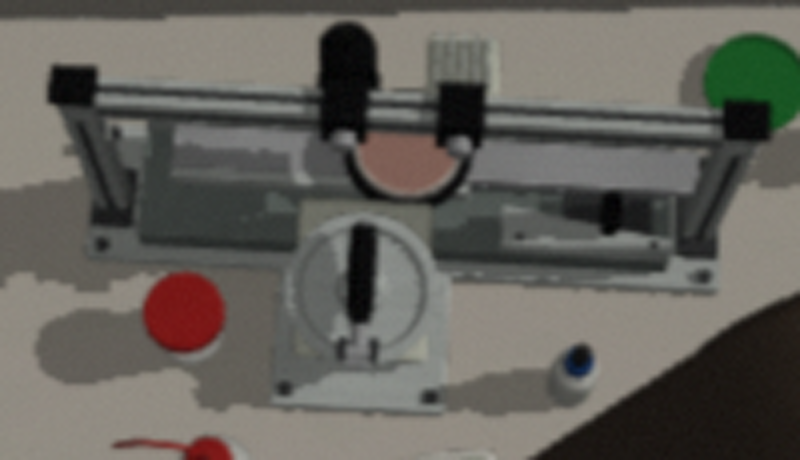

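```bash
cat >> h.py <<'E'
PSI=-0.0797;O=np.array([542.,-34.3,0])
S=R.from_euler('z',PSI).as_matrix()
def st(p): return (np.asarray(p)-O)@S      # world->stand
def wd(p): return np.asarray(p)@S.T+O      # stand->world
E
python3 - <<'E'
from h import *
np.set_printoptions(precision=1,suppress=True)
for n in("top","side"):
    K,T=T_cam(n);d=np.load(f"pics/{n}0.npy");P=st(cloud(K,T,d));im=cv2.imread(f"pics/{n}0.png").astype(int)
    x,y,z=P[...,0],P[...,1],P[...,2]
    b,g,r=im[...,0],im[...,1],im[...,2];ok=d>0
    def box(l,m): 
        Q=P[m&ok]
        print(n,l,len(Q), (Q.min(0),Q.max(0),Q.mean(0)) if len(Q) else '')
    dark=im.max(2)<60
    box('redcup',(r>120)&(g<60)&(z>60)&(z<80)&(x<50)&(x>-150)&(abs(y)<200))
    box('wash red',(r>100)&(g<60)&(z>120)&(z<220)&(x<0)&(x>-250))
    box('dropper',(z>60)&(z<115)&(x<0)&(x>-150)&(y<-60)&(y>-150))
    box('timer',(z>12)&(z<30)&(x<-85)&(x>-250)&(y<90)&(y>-90))
    m=dark&(z>80)&(z<180)&(abs(y-30)<40)&(x<58)&(x>-70);box('handle',m)
    Q=P[m&ok]; 
    if len(Q)>5:
        A=np.polyfit(Q[:,0],Q[:,2],1);B=np.polyfit(Q[:,0],Q[:,1],1);print('slope deg',np.degrees(np.arctan(A[0])),'z at x=0',A[1],'y(x)',B)
    box('tab',dark&(z>64)&(z<100)&(x<100)&(x>45)&(y<-120)&(y>-210))
    box('lens',dark&(z>240)&(z<280)&(x>60)&(x<180)&(abs(y)<120))
    box('lamp',(im.min(2)>100)&(z>240)&(z<290)&(x>60)&(x<180)&(abs(y)<120))
    box('pink',(r>130)&(g<r-25)&(z>75)&(z<100)&(x>60)&(x<180)&(abs(y)<120))
    box('wheelface',(im.min(2)>60)&(z>50)&(z<115)&(x>-62)&(x<54)&(abs(y-30)<62))
E
```

```text
top redcup 183 (array([-51.6, 136.7,  64.7]), array([  1.8, 193.3,  79.5]), array([-26.3, 163.3,  72.7]))
top wash red 82 (array([-171.7,  112.8,  142.2]), array([-144.3,  155.7,  184.6]), array([-159.3,  127.2,  153.1]))
top dropper 50 (array([ -60.9, -148.9,   60.1]), array([ -41.9, -128.4,  106.7]), array([ -51.8, -138.8,   85.3]))
top timer 261 (array([-171.4,  -81.6,   12.1]), array([-108.7,  -21.5,   28.4]), array([-134.2,  -48.3,   19.1]))
top handle 164 (array([-59.3,  16.6,  85. ]), array([ 32.2,  44.7, 142.3]), array([ -5.8,  30. , 116.9]))
slope deg 28.031420731524612 z at x=0 119.98966975997912 y(x) [-0.  29.8]
top tab 51 (array([  57.8, -170.3,   65.2]), array([  86.4, -134.3,   96.3]), array([  70.8, -162.7,   87.5]))
top lens 421 (array([ 65.4, -68.8, 240.1]), array([135. , 104.6, 279.8]), array([ 94. ,  18.7, 250.9]))
top lamp 66 (array([  79.7, -119.6,  240.1]), array([141.6,  33.8, 257.4]), array([119.2, -43.5, 247.9]))
top pink 1 (array([ 85.5, -21.7,  93.2]), array([ 85.5, -21.7,  93.2]), array([ 85.5, -21.7,  93.2]))
top wheelface 1024 (array([-61.6, -30.1,  57.2
[... 530 characters left out ...]
 (array([-33.6,  24.9, 102.1]), array([ 29.6,  41.9, 136.7]), array([ -2.4,  34. , 120.1]))
slope deg 26.29765337941163 z at x=0 121.28418096154094 y(x) [-0. 34.]
side tab 50 (array([  60. , -165.8,   66.8]), array([  82.9, -151.6,   96.9]), array([  69.3, -157.5,   82.9]))
side lens 343 (array([ 63.7, -49.3, 240.4]), array([131.9,  69.4, 280. ]), array([ 93.9,  28.8, 251.2]))
side lamp 122 (array([  72.1, -112.3,  240.1]), array([142.7,  80.4, 264.3]), array([121.3, -30. , 246.3]))
side pink 300 (array([ 75.2, -30.6,  82.1]), array([152.2,  40.9,  94.3]), array([114.6,   4.4,  87.7]))
side wheelface 1063 (array([-61.8, -28.5,  50.1]), array([ 54. ,  92. , 114.9]), array([-4.8, 40.4, 83.6]))
```

```bash
cat >> h.py <<'E'
def Rl(lean,yaw=0):  # tool orientation, world: lean back (deg), tool x toward operator, y to stand +y
    l=np.radians(lean);s,c=np.sin(l),np.cos(l)
    return S@R.from_euler('z',yaw,degrees=True).as_matrix()@np.array([[-c,0,s],[0,1,0],[-s,0,-c]])
def cur(s=None):
    s=s or state();return np.array(s['eef_pos']),R.from_euler('xyz',s['tcp_rot']).as_matrix()
def row(p0,R0,p1,R1):
    a=R0.T@(p1-p0)/150;b=R.from_matrix(R0.T@R1).as_rotvec()/(2*np.pi)
    return np.round(np.r_[a,b],4).tolist()
E
python3 - <<'E'
from h import *
p,r=cur();p1=wd([-60,10,425]);r1=Rl(12)
e0=R.from_matrix(r).as_euler('xyz');print(e0,R.from_matrix(r1).as_euler('xyz'))
dy=2.676
pp,rr=p,r;n=4
for k in range(1,n+1):
    q=p+(p1-p)*k/n
    m=r1 if k==n else R.from_euler('z',dy*k/n).as_matrix()@r
    print(q,row(pp,rr,q,m));pp,rr=q,m
E
```

```text
[-3.14074968e+00 -1.04702362e-04  3.85786710e-01] [3.14159265 0.20943951 3.06189265]
[ 297.14784976 -439.15730595  409.4710065 ] [0.7335, -0.7085, -0.0338, 0.0, -0.0001, -0.1065]
[ 359.09410596 -299.28980551  414.64733767] [1.0148, -0.1009, -0.0343, 0.0, -0.0001, -0.1065]
[ 421.04036215 -159.42230508  419.82366883] [0.8586, 0.5502, -0.0349, 0.0, -0.0001, -0.1065]
[482.98661835 -19.55480465 425.        ] [0.3323, 0.9641, -0.0353, -0.0113, -0.0321, -0.1061]
```

>>> arm_command([
  [[0.73,-0.71,-0.03,0,0,-0.106,1],[0.73,-0.71,-0.03,0,0,-0.106,1],[0.73,-0.71,-0.03,0,0,-0.106,1],[0.73,-0.71,-0.03,0,0,-0.106,1],[0.73,-0.71,-0.03,0,0,-0.106,1],[0.73,-0.71,-0.03,0,0,-0.106,1]],
])

```text
t: 0.65
eef_pos: [297.3, -437.7, 409.6]
tcp_rot: [3.141, 0.0, 1.061]
ft_force: [1.1, -0.3, 0.7]
opening: 1.002
grip_force: 0.0
```

>>> arm_command([
  [[1,-0.1,-0.03,0,0,-0.106,1],[1,-0.1,-0.03,0,0,-0.106,1],[1,-0.1,-0.03,0,0,-0.106,1],[1,-0.1,-0.03,0,0,-0.106,1],[1,-0.1,-0.03,0,0,-0.106,1],[1,-0.1,-0.03,0,0,-0.106,1]],
])

```text
t: 1.15
eef_pos: [358.5, -300.0, 413.9]
tcp_rot: [3.141, 0.0, 1.728]
ft_force: [0.7, -0.6, -0.9]
opening: 0.997
grip_force: 0.0
```

>>> arm_command([
  [[0.86,0.55,-0.03,0,0,-0.106,1],[0.86,0.55,-0.03,0,0,-0.106,1],[0.86,0.55,-0.03,0,0,-0.106,1],[0.86,0.55,-0.03,0,0,-0.106,1],[0.86,0.55,-0.03,0,0,-0.106,1],[0.86,0.55,-0.03,0,0,-0.106,1]],
])

```text
t: 1.65
eef_pos: [421.1, -160.2, 418.3]
tcp_rot: [-3.142, 0.0, 2.394]
ft_force: [-0.3, -0.2, 1.0]
opening: 1.002
grip_force: 0.0
```

>>> arm_command([
  [[0.33,0.96,-0.03,-0.011,-0.032,-0.106,1],[0.33,0.96,-0.03,-0.011,-0.032,-0.106,1],[0.33,0.96,-0.03,-0.011,-0.032,-0.106,1],[0.33,0.96,-0.03,-0.011,-0.032,-0.106,1],[0.33,0.96,-0.03,-0.011,-0.032,-0.106,1],[0.33,0.96,-0.03,-0.011,-0.032,-0.106,1],[0.33,0.96,-0.03,-0.011,-0.032,-0.106,1],[0.33,0.96,-0.03,-0.011,-0.032,-0.106,1]],
])

```text
t: 2.32
eef_pos: [483.6, -23.1, 422.6]
tcp_rot: [-3.141, 0.208, 3.05]
ft_force: [0.2, -1.1, -0.0]
opening: 1.002
grip_force: 0.0
```

```bash
python3 - <<'E'
from h import *
s=state();print(s['t'],st(s['eef_pos']),s['tcp_rot'],s['joints'])
p,d=read_camera("wrist");cv2.imwrite("pics/w1.png",p[:,:,::-1]);np.save("pics/w1.npy",d);np.save("pics/w1s.npy",s,allow_pickle=True)
E
```

```text
2.3167 [-59.12601716   6.46739175 422.6314114 ] [-3.14122301  0.20765023  3.04989187] [-0.18767763  0.24762471  1.90840118  0.02759994  0.77900091 -1.68436598]
```

View pics/w1.png

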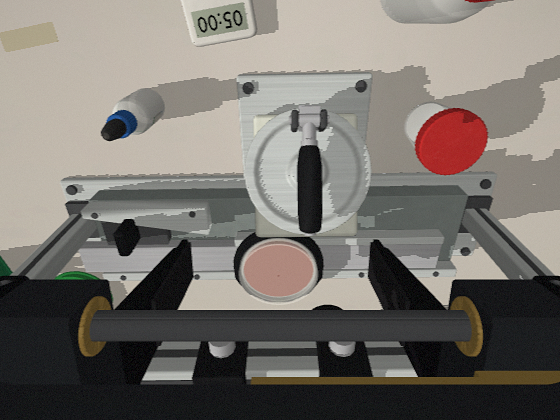

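```bash
python3 - <<'E'
from h import *
np.set_printoptions(precision=1,suppress=True)
s=np.load("pics/w1s.npy",allow_pickle=True).item();d=np.load("pics/w1.npy");K,T=T_cam("wrist",s)
im=cv2.imread("pics/w1.png");g=cv2.cvtColor(im,6)
for n,(u,v),z in [("P-80,100",(372,73),12),("P-80,-40",(239,74),12),("P35,260",(494,174),12),("P35,-260",(62,180),12)]: print(n,st(ray(K,T,u,v,z)))
P=st(cloud(K,T,d));x,y,z=np.moveaxis(P,-1,0)
h=(g<55)&(x>-50)&(x<60)&(abs(y-30)<30)&(z>90)&(z<180)
Q=P[h];print('handle',len(Q),Q.min(0),Q.max(0))
A=np.polyfit(Q[:,0],Q[:,2],1);print(np.degrees(np.arctan(A[0])),A)
v,u=np.nonzero(h);print('px',u.min(),u.max(),v.min(),v.max(), np.polyfit(v,u,1))
# silhouette centreline at axis height for theta=0
for vv in(160,180,200,220):
    uu=u[v==vv];uc=(uu.min()+uu.max())/2; print(vv,uu.min(),uu.max(),P[vv,int(uc)], st(ray(K,T,uc,vv,P[vv,int(uc),2]-10)))
hsv=cv2.cvtColor(im,40);m=cv2.inRange(im,(90,90,140),(190,190,255))&((im[...,2].astype(int)-im[...,0]>25)*255).astype(np.uint8);m[:225]=0;m[310:]=0
c=max(cv2.findContours(m,0,1)[0],key=cv2.contourArea);e=cv2.fitEllipse(c);print('dish',e,st(ray(K,T,*e[0],87)))
t=(g<45)&(x>50)&(x<95)&(y<-120)&(y>-210)&(z>64)&(z<100);Q=P[t];print('tab',len(Q),Q.min(0),Q.max(0),Q.mean(0))
f=(g>70)&(np.hypot(x+4,(y-30))<52)&(abs(y-30)>20)&(z<112)&(z>50);Q=P[f];B=np.linalg.lstsq(np.c_[Q[:,0],Q[:,1],np.ones(len(Q))],Q[:,2],rcond=None)[0];print('face plane',B,'z at centre',B@[-4,30,1])
E
```

```text
P-80,100 [-79.4 100.2  12. ]
P-80,-40 [-80.1 -34.9  12. ]
P35,260 [ 34.8 256.3  12. ]
P35,-260 [  36.3 -252.8   12. ]
handle 1970 [-49.6  18.5  90.4] [ 32.8  46.1 136.9]
27.675833617846337 [  0.5 120.2]
px 294 326 125 232 [  0.  307.6]
160 298 320 [-25.1  30.7 109.2] [-21.   31.6  99.2]
180 298 321 [-10.3  30.6 117.5] [ -5.5  31.9 107.5]
200 298 321 [  4.9  30.4 125. ] [ 10.4  31.8 115. ]
220 299 320 [ 20.3  30.3 132.5] [ 26.6  31.7 122.5]
dish ((277.98211669921875, 269.1158142089844), (53.050235748291016, 69.3582763671875), 91.71082305908203) [111.8   2.2  87. ]
tab 633 [  58.9 -167.2   64. ] [  88.6 -152.3   92.5] [  70.4 -157.2   82.6]
face plane [ 0.5 -0.  84.8] z at centre 82.68492890505325
```

```bash
python3 - <<'E'
from h import *
p,r=cur();a=wd([-41,31.5,350]);b=wd([-28.3,31.5,290]);print(row(p,r,a,Rl(12)),row(p,r,b,Rl(12)))
E
```

```text
[-0.0159, 0.17, 0.4985, -0.0005, -0.0003, -0.002] [-0.0163, 0.1712, 0.9073, -0.0005, -0.0003, -0.002]
```

>>> arm_command([
  [[-0.016,0.17,0.5,0,0,-0.002,1],[-0.016,0.17,0.5,0,0,-0.002,1],[-0.016,0.17,0.65,0,0,-0.002,1],[-0.016,0.17,0.8,0,0,-0.002,1],[-0.016,0.17,0.905,0,0,-0.002,1],[-0.016,0.17,0.905,0,0,-0.002,1],[-0.016,0.17,0.905,0,0,-0.002,1]],
])

```text
t: 2.95
eef_pos: [516.4, -1.0, 290.1]
tcp_rot: [-3.138, 0.207, 3.063]
ft_force: [0.2, -0.2, 0.8]
opening: 1.003
grip_force: 0.0
```

>>> arm_command([
  [[0,0,0,0,0,0,-1],[0,0,0,0,0,0,-1],[0,0,0,0,0,0,-1],[0,0,0,0,0,0,-1],[0,0,0,0,0,0,-1],[0,0,0,0,0,0,-1],[0,0,0,0,0,0,-1],[0,0,0,0,0,0,-1]],
])

```text
t: 3.62
eef_pos: [516.3, -0.6, 290.5]
tcp_rot: [-3.138, 0.209, 3.065]
ft_force: [-0.1, 0.3, 0.4]
opening: 0.495
grip_force: 0.0
```

```bash
python3 - <<'E'
from h import *
p,r=cur();print(st(p),st(p+r@[0,0,178]))
h=np.array([-53.3,31.5,83.5]); c=st(p+r@[0,0,178]); v=c-h; rad=np.hypot(v[0],v[2]); a0=np.arctan2(v[2],v[0]);print(rad,np.degrees(a0))
for e in [35,45,55,65,75,85,95,105,112,117,120]:
    q=h+rad*np.array([np.cos(np.radians(e)),0,np.sin(np.radians(e))]);q[1]=c[1];print(e,row(p,r,p+wd(q)-wd(c),r)[:3])
E
```

```text
[-28.30895197  31.57614389 290.45463633] [  8.57898497  31.09686831 116.31948651]
70.0437540096181 27.940664603509397
35 [0.0192, -0.0001, -0.0542]
45 [0.0575, -0.0002, -0.126]
55 [0.1076, -0.0002, -0.1901]
65 [0.1681, -0.0001, -0.2446]
75 [0.2372, -0.0, -0.2877]
85 [0.3127, 0.0002, -0.3181]
95 [0.3923, 0.0004, -0.335]
105 [0.4737, 0.0006, -0.3377]
112 [0.5303, 0.0008, -0.3313]
117 [0.5701, 0.001, -0.3224]
120 [0.5935, 0.0011, -0.3154]
```

>>> arm_command([
  [[0,0,0,0,0,0,-1],[0,0,0,0,0,0,-1],[0,0,0,0,0,0,-1],[0,0,0,0,0,0,-1],[0,0,0,0,0,0,-1],[0,0,0,0,0,0,-1],[0,0,0,0,0,0,-1]],
])

```text
t: 4.2
eef_pos: [516.3, -0.5, 290.4]
tcp_rot: [-3.138, 0.209, 3.065]
ft_force: [1.0, 2.0, -0.4]
opening: 0.222
grip_force: 30.0
```

>>> arm_command([
  [[0.008,0,-0.025,0,0,0,-1],[0.019,0,-0.054,0,0,0,-1],[0.036,0,-0.09,0,0,0,-1],[0.0575,0,-0.126,0,0,0,-1],[0.08,0,-0.159,0,0,0,-1],[0.1076,0,-0.19,0,0,0,-1],[0.137,0,-0.218,0,0,0,-1],[0.168,0,-0.2446,0,0,0,-1]],
])

```text
t: 4.87
eef_pos: [483.7, 2.0, 321.6]
tcp_rot: [-3.138, 0.21, 3.065]
ft_force: [3.3, 1.8, -5.8]
opening: 0.22
grip_force: 30.0
```

>>> arm_command([
  [[0.033,0,-0.023,0,0,0,-1],[0.069,0,-0.043,0,0,0,-1],[0.106,0,-0.06,0,0,0,-1],[0.145,0,-0.0735,0,0,0,-1],[0.184,0,-0.083,0,0,0,-1],[0.224,0,-0.09,0,0,0,-1],[0.265,0,-0.093,0,0,0,-1],[0.306,0,-0.093,0,0,0,-1]],
])

```text
t: 5.53
eef_pos: [435.6, 5.7, 325.4]
tcp_rot: [-3.138, 0.208, 3.065]
ft_force: [0.2, -0.2, 0.3]
opening: 0.093
grip_force: 0.0
```

>>> arm_command([
  [[0.03,0,0.003,0,0,0,-1],[0.057,0,0.006,0,0,0,-1],[0.08,0,0.01,0,0,0,-1],[0.097,0,0.015,0,0,0,-1],[0.11,0,0.019,0,0,0,-1],[0.11,0,0.019,0,0,0,-1]],
])

```text
t: 6.03
eef_pos: [420.7, 6.9, 318.8]
tcp_rot: [-3.138, 0.208, 3.065]
ft_force: [0.0, 0.2, -0.8]
opening: 0.003
grip_force: 0.0
```

```bash
python3 - <<'E'
from h import *
s=state();p,r=cur(s);c=st(p+r@[0,0,178]);v=c-[-53.3,31.5,83.5];print(c,np.hypot(v[0],v[2]),np.degrees(np.arctan2(v[2],v[0])))
K,T=T_cam("side");p,d=read_camera("side");cv2.imwrite("pics/s2.png",cv2.resize(p[130:280,190:390,::-1],None,fx=3,fy=3))
p,d=read_camera("wrist");cv2.imwrite("pics/w2.png",p[:,:,::-1])
E
```

```text
[-87.39062697  30.92113524 144.60384151] 69.97035296643024 119.15771549694624
```

View pics/w2.png

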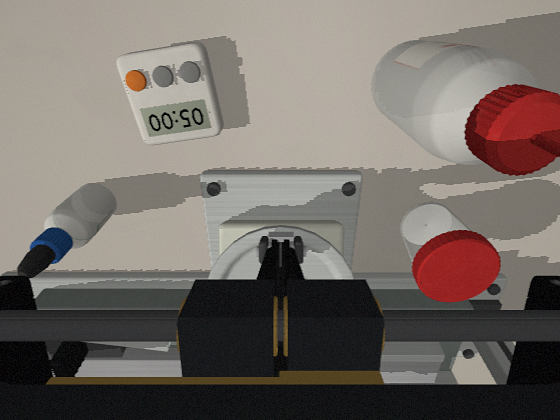

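View pics/s2.png

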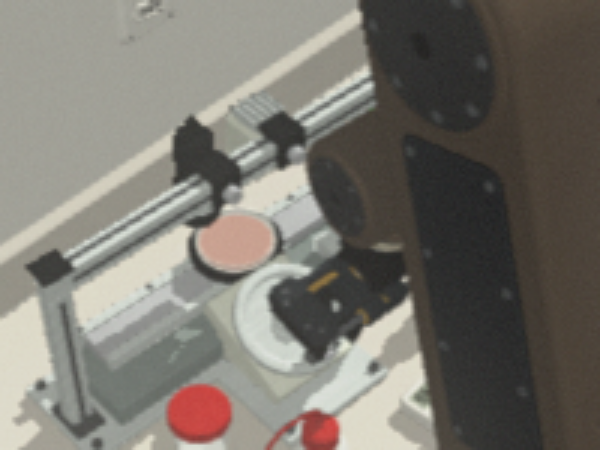

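>>> arm_command([
  [[0.1,0,-0.3,0,0,0,-1],[0.1,0,-0.6,0,0,0,-0.5],[0.1,0,-0.75,0,0,0,0],[0.1,0,-0.75,0,0,0,0],[0.1,0,-0.75,0,0,0,0]],
])

```text
t: 6.55
eef_pos: [382.9, 10.2, 427.3]
tcp_rot: [-3.138, 0.213, 3.065]
ft_force: [0.0, 1.2, -0.9]
opening: 0.232
grip_force: 0.0
```

```bash
python3 - <<'E'
from h import *
np.set_printoptions(precision=1,suppress=True)
s=state();im,d=read_camera("wrist");K,T=T_cam("wrist",s)
cv2.imwrite("pics/w3.png",im[:,:,::-1]);P=st(cloud(K,T,d));x,y,z=np.moveaxis(P,-1,0)
h=(im.max(2)<60)&(x>-110)&(x<50)&(abs(y-30)<22)&(z>80)&(z<200)&(d>150);Q=P[h];print(st(s['eef_pos']),len(Q))
for zz in range(80,200,10):
    q=Q[(Q[:,2]>=zz)&(Q[:,2]<zz+10)]
    if len(q): print(zz,len(q),q.mean(0),q.min(0),q.max(0))
E
```

```text
[-162.2   31.7  427.3] 1469
80 72 [-57.1  36.3  86.9] [-62.1  17.7  80.6] [-48.9  46.2  90. ]
90 19 [-50.9  37.7  90.7] [-54.5  19.7  90.1] [-48.5  45.2  91.8]
100 11 [-58.7  31.8 109.3] [-59.4  27.1 108.1] [-57.2  37.7 109.9]
110 82 [-58.7  30.9 115.6] [-60.9  22.5 110.1] [-53.8  38.6 119.8]
120 135 [-58.6  31.5 125.7] [-61.5  21.7 120. ] [-53.9  41.2 130. ]
130 153 [-57.9  31.6 135.2] [-60.6  21.1 130. ] [-49.7  41.9 140. ]
140 174 [-57.2  31.2 145.1] [-60.4  21.3 140.1] [-50.6  41.7 150. ]
150 184 [-56.6  31.5 155.1] [-59.9  21.6 150. ] [-51.5  41.5 160. ]
160 216 [-55.5  31.2 165.1] [-58.9  21.1 160. ] [-46.5  41.2 170. ]
170 258 [-54.1  31.4 175.2] [-57.6  22.2 170. ] [-41.7  41.  180. ]
180 165 [-50.2  31.9 181.3] [-55.9  23.3 180.1] [-40.1  40.  183. ]
```

View pics/w3.png

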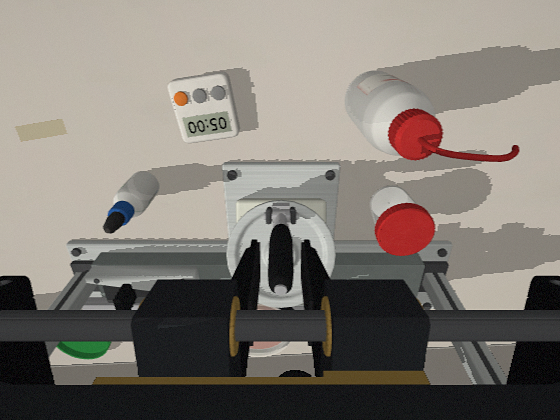

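```bash
python3 - <<'E'
from h import *
p,r=cur();R6=Rl(6);a=wd([-73,31.3,395]);b=wd([-64.9,31.3,323]);print(row(p,r,a,R6),row(a,R6,b,R6))
E
```

```text
[-0.5374, -0.0034, 0.3264, -0.0005, 0.0168, 0.0005] [-0.0035, -0.0, 0.483, 0.0, 0.0, 0.0]
```

>>> arm_command([
  [[-0.2,0,0.1,0,0.0168,0,0.1],[-0.537,-0.003,0.326,0,0.0168,0,0.1],[-0.537,-0.003,0.326,0,0.0168,0,0.1],[-0.537,-0.003,0.326,0,0.0168,0,0.1],[-0.537,-0.003,0.326,0,0.0168,0,0.1]],
])

```text
t: 7.02
eef_pos: [472.3, 2.7, 392.5]
tcp_rot: [-3.139, 0.099, 3.065]
ft_force: [0.3, 0.7, 0.6]
opening: 0.545
grip_force: 0.0
```

>>> arm_command([
  [[-0.003,0,0.15,0,0,0,0.1],[-0.003,0,0.32,0,0,0,0.1],[-0.003,0,0.483,0,0,0,0.1],[-0.003,0,0.483,0,0,0,-1],[-0.003,0,0.483,0,0,0,-1],[-0.003,0,0.483,0,0,0,-1],[-0.003,0,0.483,0,0,0,-1],[-0.003,0,0.483,0,0,0,-1],[-0.003,0,0.483,0,0,0,-1],[-0.003,0,0.483,0,0,0,-1]],
])

```text
t: 7.85
eef_pos: [479.7, 2.0, 323.9]
tcp_rot: [-3.138, 0.105, 3.065]
ft_force: [-1.2, 1.0, 8.5]
opening: 0.225
grip_force: 30.0
```

```bash
python3 - <<'E'
from h import *
s=state();p,r=cur(s);print(s['opening'],s['grip_force'],s['ft_force'])
c=st(p+r@[0,0,171]);h=np.array([-53.3,31.3,83.5]);v=c-h;rad=np.hypot(v[0],v[2]);print(c,rad,np.degrees(np.arctan2(v[2],v[0])))
for e in np.arange(90,119,4):
    l=6+(e-86)*.55;R1=Rl(l);q=h+rad*np.array([np.cos(np.radians(e)),0,np.sin(np.radians(e))]);q[1]=c[1]
    p1=wd(q)-R1@[0,0,171];print(e,row(p,r,p1,R1))
E
```

```text
0.22529439603974685 29.99603033065796 [-1.22251901  1.02086269  8.45674356]
[-47.08552137  30.68545167 153.81408736] 70.58817624873413 84.94922535690728
90 [0.0843, -0.0032, -0.0053, -0.0005, -0.006, 0.0005]
94 [0.1608, -0.003, -0.0051, -0.0005, -0.0122, 0.0005]
98 [0.2372, -0.0027, -0.001, -0.0005, -0.0183, 0.0005]
102 [0.3133, -0.0025, 0.0071, -0.0004, -0.0244, 0.0005]
106 [0.389, -0.0022, 0.0192, -0.0004, -0.0305, 0.0005]
110 [0.4639, -0.0019, 0.0352, -0.0004, -0.0366, 0.0005]
114 [0.5379, -0.0016, 0.055, -0.0004, -0.0427, 0.0006]
118 [0.6108, -0.0013, 0.0787, -0.0004, -0.0488, 0.0006]
```

>>> arm_command([
  [[0.043,0,-0.003,0,-0.003,0,-1],[0.084,0,-0.005,0,-0.006,0,-1],[0.161,0,-0.005,0,-0.0122,0,-1],[0.237,0,-0.001,0,-0.0183,0,-1],[0.313,0,0.007,0,-0.0244,0,-1],[0.389,0,0.019,0,-0.0305,0,-1],[0.464,0,0.035,0,-0.0366,0,-1],[0.464,0,0.035,0,-0.0366,0,-1]],
])

```text
t: 8.52
eef_pos: [410.7, 7.2, 311.2]
tcp_rot: [-3.138, 0.339, 3.066]
ft_force: [4.2, -0.8, 4.3]
opening: 0.23
grip_force: 30.0
```

>>> arm_command([
  [[0.04,0,0.005,0,-0.003,0,-1],[0.08,0,0.01,0,-0.006,0,-1],[0.11,0,0.018,0,-0.009,0,-1],[0.135,0,0.026,0,-0.011,0,-1],[0.135,0,0.026,0,-0.011,0,-1]],
])

```text
t: 8.93
eef_pos: [393.6, 8.5, 301.8]
tcp_rot: [-3.138, 0.408, 3.066]
ft_force: [-7.9, 0.9, 27.3]
opening: 0.226
grip_force: 30.0
```

```bash
python3 - <<'E'
from h import *
s=state();p,r=cur(s);print(s['opening'],s['grip_force'],s['ft_force'],s['moment'],s['joints'])
c=st(p+r@[0,0,171]);h=np.array([-53.3,31.3,83.5]);v=c-h;rad=np.hypot(v[0],v[2]);print(c,rad,np.degrees(np.arctan2(v[2],v[0])))
E
```

```text
0.2259125622069457 30.00395894050598 [-7.94054078  0.86883491 27.27214433] [ 0.02847828 -0.88176233  0.03191128] [-0.15225855  0.32120738  2.29168693  0.21498254  0.12439817 -1.85471644]
[-83.53365047  30.42394578 144.84083463] 68.38692575456707 116.23775075333918
```

```bash
cat >> h.py <<'E'
XW=np.array([.906,0,.423]);ZW=np.array([-.423,0,.906]);YW=np.array([0,1.,0])
E
python3 - <<'E'
from h import *
np.set_printoptions(precision=1,suppress=True)
for n in("top","side"):
    K,T=T_cam(n);d=np.load(f"pics/{n}0.npy");P=st(cloud(K,T,d));im=cv2.imread(f"pics/{n}0.png")
    x,y,z=np.moveaxis(P,-1,0);m=(im.max(2)<70)&(x>100)&(x<165)&(abs(y)<110)&(z>150)&(z<300)&(d>0)
    Q=P[m];t=Q[Q[:,2]>252];print(n,len(Q),len(t),Q[:,2].max(),np.percentile(Q[:,1],[1,50,99]),np.percentile(Q[:,0],[1,99]),'top',t.min(0),t.max(0),t.mean(0))
s=state();p,r=cur(s);c=st(p+r@[0,0,171]);P0=c+3*ZW
for k,f in enumerate([0,0,10,25,45,65,85,105,125,145,165,185]):
    l=[23.4,21,19,17,15,14,14,14,14,14,14,14][k];R1=Rl(l);F=np.radians(f)
    q=P0+45*((1-np.cos(F))*XW-np.sin(F)*YW);print(f,row(p,r,wd(q)-R1@[0,0,171],R1))
E
```

```text
top 191 146 287.02999823036726 [-34.8  43.6  64.8] [100.3 133.3] top [100.2  26.6 252.4] [135.   64.6 287. ] [115.2  45.4 263.4]
side 192 120 282.63005271927466 [-26.   55.4  69.4] [100.3 131.5] top [100.3  28.3 252.2] [136.6  69.4 282.6] [113.7  51.3 262.9]
0 [0.0011, -0.0027, -0.02, -0.0004, -0.0001, 0.0006]
0 [-0.0466, -0.0028, -0.019, -0.0004, 0.0066, 0.0006]
10 [-0.0907, -0.0551, -0.0167, -0.0004, 0.0121, 0.0006]
25 [-0.1536, -0.13, -0.0135, -0.0004, 0.0177, 0.0006]
45 [-0.2524, -0.2158, -0.0099, -0.0004, 0.0233, 0.0006]
65 [-0.3571, -0.2759, -0.0091, -0.0004, 0.026, 0.0006]
85 [-0.4576, -0.3033, -0.012, -0.0004, 0.026, 0.0006]
105 [-0.5614, -0.2946, -0.015, -0.0004, 0.026, 0.0006]
125 [-0.6559, -0.251, -0.0178, -0.0004, 0.026, 0.0006]
145 [-0.7299, -0.1776, -0.0201, -0.0004, 0.026, 0.0006]
165 [-0.7742, -0.0834, -0.0216, -0.0004, 0.026, 0.0006]
185 [-0.7837, 0.0204, -0.0221, -0.0004, 0.026, 0.0006]
```

>>> arm_command([
  [[0,0,-0.02,0,0,0,-1],[-0.047,0,-0.019,0,0.0066,0,-1],[-0.091,-0.055,-0.017,0,0.012,0,-1],[-0.154,-0.13,-0.0135,0,0.0177,0,-1],[-0.154,-0.13,-0.0135,0,0.0177,0,-1]],
])

```text
t: 9.35
eef_pos: [413.8, -13.6, 312.3]
tcp_rot: [-3.138, 0.291, 3.066]
ft_force: [-5.1, -0.8, 10.3]
opening: 0.228
grip_force: 30.0
```

```bash
python3 - <<'E'
from h import *
s=state();p,r=cur(s);print(s['opening'],s['ft_force'],s['moment'],s['joints'][4])
c=st(p+r@[0,0,171]);print(c)
P0=np.array([-83.5,30.4,144.8])+3*ZW;F=np.radians(25);print(P0+45*((1-np.cos(F))*XW-np.sin(F)*YW))
im,d=read_camera("top");cv2.imwrite("pics/t4.png",im[:,:,::-1])
E
```

```text
0.2275367310931888 [-5.07865514 -0.7883167  10.29095224] [-0.64393487 -0.02758322 -0.33579321] 0.3182902276817966
[-80.46988867   9.91758863 148.49412977]
[-80.94916848  11.38217822 149.30143127]
```

```bash
cat > crank.py <<'E'
from h import *
import sys
def crank(angles,lean=14,off=(0,0,0)):
    s=state();p,r=cur(s);R1=Rl(lean);P0=np.array([-83.5,30.6,144.8])+3.5*ZW
    print(s['ft_force'],st(p+r@[0,0,171]))
    for f in angles:
        F=np.radians(f);q=P0+45*((1-np.cos(F))*XW-np.sin(F)*YW)
        print(f,row(p,r,wd(q)-R1@[0,0,171],R1))
crank([float(a) for a in sys.argv[1:]])
E
python3 crank.py 40 55 75 95 115 135 155 175 195 215
```

```text
[-2.47096687 -1.07063172  8.00668468] [-80.90008717  10.24840013 148.34644079]
40.0 [-0.0966, -0.0609, -0.0141, -0.0005, 0.0076, 0.0005]
55.0 [-0.1535, -0.114, -0.0223, -0.0005, 0.0076, 0.0005]
75.0 [-0.2468, -0.1583, -0.0358, -0.0005, 0.0076, 0.0005]
95.0 [-0.3495, -0.1678, -0.0508, -0.0005, 0.0076, 0.0005]
115.0 [-0.4491, -0.1411, -0.0654, -0.0005, 0.0076, 0.0005]
135.0 [-0.5337, -0.0817, -0.0779, -0.0005, 0.0076, 0.0005]
155.0 [-0.5931, 0.0035, -0.0868, -0.0005, 0.0076, 0.0005]
175.0 [-0.6201, 0.104, -0.091, -0.0005, 0.0076, 0.0005]
195.0 [-0.6115, 0.2078, -0.09, -0.0005, 0.0076, 0.0005]
215.0 [-0.5682, 0.3024, -0.0839, -0.0005, 0.0076, 0.0005]
```

>>> arm_command([
  [[-0.097,-0.061,-0.014,0,0.0076,0,-1],[-0.154,-0.114,-0.022,0,0.0076,0,-1],[-0.247,-0.158,-0.036,0,0.0076,0,-1],[-0.35,-0.168,-0.051,0,0.0076,0,-1],[-0.449,-0.141,-0.065,0,0.0076,0,-1],[-0.534,-0.082,-0.078,0,0.0076,0,-1],[-0.593,0.0035,-0.087,0,0.0076,0,-1],[-0.62,0.104,-0.091,0,0.0076,0,-1],[-0.62,0.104,-0.091,0,0.0076,0,-1]],
])

```text
t: 10.15
eef_pos: [498.4, -1.8, 350.9]
tcp_rot: [-3.139, 0.24, 3.066]
ft_force: [-3.3, 3.7, 2.0]
opening: 0.227
grip_force: 30.0
```

```bash
python3 crank.py 175 190 205 220 235 250 265 280 290 300
```

```text
[-3.34113232  3.70276361  1.95645945] [ -5.42443027  28.61755744 184.77245933]
175.0 [-0.0087, -0.015, -0.0048, -0.0003, -0.0007, 0.0007]
190.0 [-0.0057, 0.0632, -0.0043, -0.0003, -0.0007, 0.0007]
205.0 [0.0171, 0.138, 0.0002, -0.0003, -0.0007, 0.0007]
220.0 [0.0581, 0.2043, 0.0083, -0.0003, -0.0007, 0.0007]
235.0 [0.1145, 0.2574, 0.0195, -0.0003, -0.0007, 0.0007]
250.0 [0.1825, 0.2939, 0.033, -0.0003, -0.0007, 0.0007]
265.0 [0.2574, 0.3112, 0.0479, -0.0003, -0.0007, 0.0007]
280.0 [0.3341, 0.3081, 0.0632, -0.0003, -0.0007, 0.0007]
290.0 [0.3837, 0.2948, 0.0731, -0.0003, -0.0007, 0.0007]
300.0 [0.4302, 0.2729, 0.0824, -0.0003, -0.0007, 0.0007]
```

>>> arm_command([
  [[-0.006,0.063,-0.004,0,0,0,-1],[0.017,0.138,0,0,0,0,-1],[0.058,0.204,0.008,0,0,0,-1],[0.1145,0.257,0.0195,0,0,0,-1],[0.1825,0.294,0.033,0,0,0,-1],[0.257,0.311,0.048,0,0,0,-1],[0.334,0.308,0.063,0,0,0,-1],[0.384,0.295,0.073,0,0,0,-1],[0.384,0.295,0.073,0,0,0,-1],[0.384,0.295,0.073,0,0,0,-1]],
])

```text
t: 10.98
eef_pos: [446.9, 45.8, 325.5]
tcp_rot: [-3.139, 0.239, 3.066]
ft_force: [-5.8, 13.2, 1.6]
opening: 0.232
grip_force: 30.4
```

```bash
python3 - <<'E'
from h import *
np.set_printoptions(precision=1,suppress=True)
s=state();print(s['ft_force']);p,r=cur(s);print(st(p+r@[0,0,171]))
for n in("top","side"):
    im,d=read_camera(n);cv2.imwrite(f"pics/{n}5.png",im[:,:,::-1]);np.save(f"pics/{n}5.npy",d)
im,d=read_camera("wrist");cv2.imwrite("pics/w5.png",im[:,:,::-1]);np.save("pics/w5.npy",d);np.save("pics/w5s.npy",s,allow_pickle=True)
a=cv2.resize(cv2.imread("pics/top5.png")[140:230,240:340],None,fx=4,fy=4,interpolation=2);b=cv2.resize(cv2.imread("pics/side5.png")[150:240,230:330],None,fx=4,fy=4,interpolation=2)
cv2.imwrite("pics/c5.png",np.hstack([a,b]))
E
```

```text
[-5.8 13.2  1.6]
[-60.8  72.1 159.3]
```

View pics/c5.png

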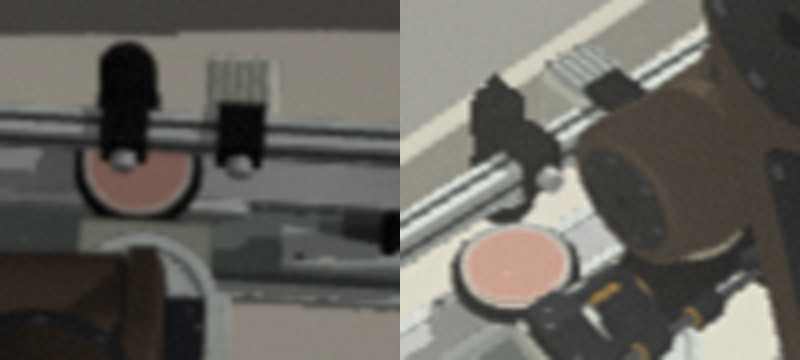

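```bash
python3 - <<'E'
from h import *
from scipy.optimize import least_squares
np.set_printoptions(precision=1,suppress=True)
for n in("top","side"):
  for k in(0,5):
    K,T=T_cam(n);d=np.load(f"pics/{n}{k}.npy");P=st(cloud(K,T,d));im=cv2.imread(f"pics/{n}{k}.png");x,y,z=np.moveaxis(P,-1,0)
    i=im.astype(int);m=((i[...,2]-i[...,0]>25)&(i[...,2]>110)&(abs(x-115)<70)&(abs(y-25)<90)&(z>60)&(z<110)).astype(np.uint8)
    c=max(cv2.findContours(m,0,1)[0],key=cv2.contourArea);e=cv2.fitEllipse(c)
    W=np.array([st(ray(K,T,*q,86)) for q in c[:,0,:]]) ;f=[]
    print(n,k,'dish ell',st(ray(K,T,*e[0],86)),'y ext',W[:,1].min(),W[:,1].max(),(W[:,1].min()+W[:,1].max())/2)
    lo=W[W[:,0]<115]
    g=least_squares(lambda a:np.hypot(lo[:,0]-a[0],lo[:,1]-a[1])-a[2],[118,30,40],loss='soft_l1').x;print('  circ',g)
    # lens: dark, beyond beam
    m=(im.max(2)<75)&(x>100)&(x<170)&(y>0)&(y<110)&(z>150)&(z<275);m8=m.astype(np.uint8)
    Q=P[m&(z>240)&(z<268)];print('  lens z hist',np.histogram(P[m][:,2],bins=range(150,290,20))[0])
    if len(Q)>10:
        a=least_squares(lambda a:np.minimum(0,23.5-np.hypot(Q[:,0]-a[0],Q[:,1]-a[1])),[118,45]).x
        t=P[m&(z>256)&(z<268)];print('  top disc',len(t),t[:,:2].min(0),t[:,:2].max(0),np.median(t[:,:2],0))
# raw silhouettes top view: barrel rows
im=cv2.imread("pics/top5.png");K,T=T_cam("top")
for v in range(150,170,2):
    u=np.nonzero(im[v,255:290].max(1)<60)[0]+255
    if len(u): print(v,u.min(),u.max(),st(ray(K,T,(u.min()+u.max())/2,v,262)))
E
```

```text
top 0 dish ell [103.2   2.1  86. ] y ext -33.89158687449095 36.48980009424501 1.2991066098770325
  circ [115.2   1.   35.5]
  lens z hist [  0   0   6   6  20 133]
  top disc 113 [100.2  26.8] [135.  64.] [114.8  46.1]
top 5 dish ell [104.6  37.8  86. ] y ext 1.521600670287011 75.38495582464543 38.45327824746622
  circ [117.6  38.1  36.4]
  lens z hist [  0   0   5   8  26 131]
  top disc 119 [100.5  26.6] [137.7  64.4] [115.2  45.2]
side 0 dish ell [114.1   5.3  86. ] y ext -34.353190391340206 43.16275509459517 4.404782351627482
  circ [114.9   4.5  38.1]
  lens z hist [ 16   0   2  12  40 110]
  top disc 90 [100.3  28.3] [136.6  69.4] [112.2  52.4]
side 5 dish ell [114.5  44.7  86. ] y ext 4.91771981404147 82.49658897741017 43.70715439572582
  circ [115.9  43.9  39.1]
  lens z hist [ 11   0   2  14  36 107]
  top disc 84 [100.2  29.9] [134.6  68.3] [113.5  51.4]
152 267 275 [130.9  47.6 262. ]
154 265 277 [124.7  47.2 262. ]
156 265 278 [118.6  45.4 262. ]
158 265 278 [112.4  45.  262. ]
160 265 278 [106.2  44.6 262. ]
162 265 278 [100.1  44.2 262. ]
164 265 279 [ 94.   42.4 262. ]
166 264 279 [ 87.8  43.4 262. ]
168 265 276 [ 81.6  45.8 262. ]
```

```bash
python3 crank.py 290 300 310 320 330 338
```

```text
[-5.51273197 13.68544444  1.6846895 ] [-60.77027677  72.11293283 159.34152662]
290.0 [-0.0119, 0.0036, -0.0033, -0.0002, -0.001, 0.0006]
300.0 [0.0346, -0.0183, 0.006, -0.0002, -0.001, 0.0006]
310.0 [0.0767, -0.0481, 0.0145, -0.0002, -0.001, 0.0006]
320.0 [0.1131, -0.085, 0.0219, -0.0002, -0.001, 0.0006]
330.0 [0.1427, -0.1277, 0.0278, -0.0002, -0.001, 0.0006]
338.0 [0.1608, -0.1652, 0.0315, -0.0002, -0.001, 0.0006]
```

>>> arm_command([
  [[0.035,-0.018,0.006,0,0,0,-1],[0.077,-0.048,0.0145,0,0,0,-1],[0.113,-0.085,0.022,0,0,0,-1],[0.143,-0.128,0.028,0,0,0,-1],[0.161,-0.165,0.0315,0,0,0,-1],[0.161,-0.165,0.0315,0,0,0,-1],[0.161,-0.165,0.0315,0,0,0,-1]],
])

```text
t: 11.72
eef_pos: [422.2, 22.1, 314.8]
tcp_rot: [-3.139, 0.235, 3.065]
ft_force: [-9.1, -1.3, -2.4]
opening: 0.226
grip_force: 30.1
```

```bash
cat > meas.py <<'E'
from h import *
from scipy.optimize import least_squares
np.set_printoptions(precision=1,suppress=True)
s=state();print(s['t'],s['ft_force'],s['joints'][4]);p,r=cur(s);print(st(p+r@[0,0,171]))
for n in("top","side"):
    im,d=read_camera(n);K,T=T_cam(n);P=st(cloud(K,T,d));im=im[:,:,::-1];x,y,z=np.moveaxis(P,-1,0);cv2.imwrite(f"pics/{n}_m{s['t']:.0f}.png",im)
    i=im.astype(int);m=((i[...,2]-i[...,0]>25)&(i[...,2]>110)&(abs(x-115)<70)&(abs(y-25)<90)&(z>60)&(z<110)).astype(np.uint8)
    c=max(cv2.findContours(m,0,1)[0],key=cv2.contourArea)
    lo=np.array([st(ray(K,T,*q,86)) for q in c[:,0,:]]);lo=lo[lo[:,0]<115]
    print(n,least_squares(lambda a:np.hypot(lo[:,0]-a[0],lo[:,1]-a[1])-a[2],[118,30,40],loss='soft_l1').x)
E
python3 meas.py
```

```text
11.7167 [-9.1 -1.3 -2.4] 0.3955655206876491
[-84.   46.3 148.5]
top [117.2  47.   36.4]
side [114.9  51.8  39.1]
```

```bash
python3 - <<'E'
from h import *
np.set_printoptions(precision=1,suppress=True)
for n,xd,yd in(("top",117.2,47.0),("side",114.9,51.8)):
    im=cv2.imread(f"pics/{n}_m12.png").max(2).astype(np.float32);im=cv2.resize(im,None,fx=1,fy=1);K,T=T_cam(n)
    for z in (238,242,246,250,254,258):
        a=proj(K,T,wd([xd,yd,z]));b=proj(K,T,wd([xd,yd,z+8]));t=(b-a)/np.linalg.norm(b-a);nn=np.array([-t[1],t[0]])
        w=np.arange(-16,16,.1);pts=a+w[:,None]*nn
        g=cv2.remap(im,pts[:,0].astype(np.float32)[None],pts[:,1].astype(np.float32)[None],1)[0]
        i0=np.argmin(abs(w)); dark=g<70
        lo=i0
        while lo>0 and dark[lo]: lo-=1
        hi=i0
        while hi<len(w)-1 and dark[hi]: hi+=1
        mid=(w[lo]+w[hi])/2
        e=proj(K,T,wd([xd,yd+1,z]))-a
        print(n,z,a,'width',w[hi]-w[lo],'px off',mid,'-> dy mm',mid/(e@nn))
E
```

```text
top 238 [271. 160.] width 14.299999999999951 px off 0.5499999999999421 -> dy mm -1.584860260455716
top 242 [271.  159.4] width 14.299999999999951 px off 0.5499999999999421 -> dy mm -1.58045195710541
top 246 [271.  158.8] width 14.299999999999951 px off 0.5499999999999421 -> dy mm -1.5760436537549805
top 250 [271.  158.2] width 14.299999999999951 px off 0.5499999999999421 -> dy mm -1.5716353504045313
top 254 [270.9 157.6] width 14.299999999999951 px off 0.5499999999999421 -> dy mm -1.567227047054265
top 258 [270.9 157. ] width 14.299999999999951 px off 0.5499999999999421 -> dy mm -1.562818743703851
side 238 [253.8 182.2] width 15.699999999999946 px off 1.8499999999999375 -> dy mm -6.633591055843828
side 242 [253.8 181.2] width 14.699999999999948 px off 1.2499999999999387 -> dy mm -4.4728476696567965
side 246 [253.7 180.2] width 12.799999999999955 px off 0.39999999999994174 -> dy mm -1.428332550560122
side 250 [253.6 179.2] width 12.299999999999958 px off 0.3499999999999428 -> dy mm -1.247184615976141
side 254 [253.5 178.2] width 12.199999999999957 px off 0.4999999999999414 -> dy mm -1.7779689288749911
side 258 [253.4 177.1] width 12.199999999999955 px off 0.5999999999999401 -> dy mm -2.1290946590549367
```

>>> arm_command([
  [[-0.012,0.025,-0.003,0,0,0,-1],[-0.029,0.055,-0.006,0,0,0,-1],[-0.029,0.055,-0.006,0,0,0,-1],[-0.029,0.055,-0.006,0,0,0,-1]],
])

```text
t: 12.15
eef_pos: [427.1, 30.5, 316.8]
tcp_rot: [-3.139, 0.236, 3.066]
ft_force: [-8.5, 5.7, -0.8]
opening: 0.225
grip_force: 30.2
```

```bash
python3 meas.py
```

```text
12.15 [-8.5  5.7 -0.8] 0.40629804527415064
[-79.7  55.1 150.5]
top [117.4  44.8  36.5]
side [114.   50.1  38.1]
```

>>> arm_command([
  [[0,0,0,0,0,0,0],[0,0,0,0,0,0,0],[0,0,0,0,0,0,0],[0,0,0,0,0,0,0],[0,0,-0.25,0,0,0,0],[0,0,-0.5,0,0,0,0],[0,0,-0.8,0,0,0,-0.5],[0,0,-0.8,0,0,0,-1]],
])

```text
t: 12.92
eef_pos: [399.5, 32.5, 439.8]
tcp_rot: [-3.138, 0.252, 3.066]
ft_force: [-1.0, 0.2, 0.7]
opening: 0.411
grip_force: 0.0
```

```bash
python3 meas.py; cat > kin.py <<'E'
from h import *
from scipy.optimize import least_squares
def E(ax,a): return R.from_euler(ax,a).as_matrix()
def fk(q,k):
    a,h,L1,L2,o,d,g=k
    A=E('z',q[0]);B=A@E('y',q[1]);C=B@E('y',q[2]);D=C@E('z',q[3])@E('y',q[4]);F=D@E('z',q[5]+g)
    return np.array([0,0,h])+A@[a,0,0]+B@[0,0,L1]+C@[o,0,L2]+D@[0,0,d],F
S0=[(np.array([-1.29061233,.491533728,1.55947903,0,1.09170301,-.105607707]),np.array([235.186,-579.01,404.167]),np.array([-3.14047598,-1.2e-4,.38579]))]
for f in("pics/w1s.npy","pics/w5s.npy"):
    s=np.load(f,allow_pickle=True).item();S0.append((s['joints'],s['eef_pos'],s['tcp_rot']))
s=state();S0.append((s['joints'],s['eef_pos'],s['tcp_rot']))
def res(k):
    o=[]
    for q,p,e in S0:
        P,F=fk(q,k);o+=list(P-p);o+=list(100*(F-R.from_euler('xyz',e).as_matrix()).ravel())
    return o
K_=min((least_squares(res,[0,300,450,450,0,150,g]) for g in(0,1.57,3.14,-1.57)),key=lambda r:r.cost)
lim=np.array([[-3.1,3.1],[-.84,2.19],[.05,2.79],[-1.13,4.28],[.06,2.93],[-2.69,2.69]])
def ik(p,Rm,q0):
    f=lambda q:(lambda P,F:np.r_[(P-p)/10,10*R.from_matrix(F.T@Rm).as_rotvec()])(*fk(q,K_.x))
    r=least_squares(f,np.clip(q0,lim[:,0]+.01,lim[:,1]-.01),bounds=(lim[:,0],lim[:,1]));return r.x,np.abs(r.fun).max()
E
python3 - <<'E'
from kin import *
np.set_printoptions(precision=3,suppress=True)
print(K_.x,K_.cost)
for lean in(24,30,36):
  for yaw in(0,-20,20):
    Rm=Rl(lean,yaw)
    for y in(-195,-160):
        p=wd([64,y,86])-Rm@[0,0,171]
        print(lean,yaw,y,*ik(p,Rm,S0[-1][0]), *ik(p,Rm,np.r_[-.4,.5,2,2.8,.3,1.2]))
E
```

```text
12.9167 [-1.   0.2  0.7] 0.7369124072455744
[-104.7   54.8  274.1]
top [126.5  44.1  37.7]
side [113.4  50.1  37.5]
[-45.004 291.344 640.974 444.899  70.192 188.403   1.571] 8657.632671314685
24 0 -195 [-0.463  0.589  1.971  0.682  0.244 -2.591] 2.2737367544323207e-14 [-0.46   0.594  2.032  1.678  0.144  2.69 ] 1.2660188971504747
24 0 -160 [-0.396  0.58   1.997  0.661  0.208 -2.513] 1.2320271272880347e-10 [-0.39   0.585  2.051  1.741  0.111  2.69 ] 1.1338859366984946
24 -20 -195 [-0.362  0.583  1.988 -0.177  0.155 -1.334] 9.713352610933069e-14 [-0.352  0.589  2.041  4.28   0.06   0.498] 1.2042767894453708
24 -20 -160 [-0.292  0.576  2.007 -0.373  0.153 -1.077] 1.48929757415317e-12 [-0.292  0.582  2.057  4.28   0.06   0.552] 1.1131482134936785
24 20 -195 [-0.508  0.605  1.885  0.454  0.435 -2.69 ] 1.0547042819072634 [-0.562  0.615  1.97   1.265  0.371  2.69 ] 1.3347170814023868
24 20 -160 [-0.452  0.594  1.919  0.497  0.398 -2.69 ] 0.9029989006630634 [-0.498  0.604  2.     1.323  0.335  2.69 ] 1.2694849526271035
30 0 -195 [-0.463  0.589  2.015  0.792  0.174 -2.69 ] 0.9250036470993299 
[... 895 characters left out ...]
6 0 -160 [-0.387  0.586  2.078  0.86   0.072 -2.69 ] 1.9944686188784557 [-0.444  0.612  2.148  2.355  0.301  2.035] 1.7053025658242404e-14
36 -20 -195 [-0.348  0.591  2.073 -1.13   0.06  -0.367] 1.736052920730395 [-0.351  0.612  2.147  3.327  0.249  1.454] 8.623146641184575e-12
36 -20 -160 [-0.284  0.584  2.089 -1.13   0.06  -0.312] 1.8249283655205315 [-0.27   0.609  2.165  3.496  0.271  1.357] 2.955857780762017e-13
36 20 -195 [-0.528  0.609  1.959  0.482  0.305 -2.69 ] 3.1013725142563815 [-0.644  0.644  2.017  1.453  0.487  2.466] 1.7053025658242404e-14
36 20 -160 [-0.468  0.599  1.994  0.523  0.267 -2.69 ] 2.987084239121463 [-0.58   0.634  2.056  1.563  0.457  2.407] 1.7053025658242404e-14
```

```bash
sed -i "s/E('z',q\[3\])@/E('z',SG*q[3])@/; s/^def E/SG=-1\ndef E/" kin.py
python3 - <<'E'
from kin import *
np.set_printoptions(precision=3,suppress=True)
print(K_.x,K_.cost); print(np.round(np.array(res(K_.x)).reshape(4,12),1))
E
```

```text
[ 51.681  88.018 524.59  372.072  11.991 -40.687   1.57 ] 8792.05223631507
[[-62.7 -20.4   4.5  -0.    0.1  -0.    0.1   0.   -0.   -0.   -0.    0. ]
 [-16.3 -64.8  -1.7  -0.4  -3.2  -0.7  -4.    0.1  -3.8   0.5  -4.6  -0. ]
 [ -1.7 -65.5   1.5   0.3   3.4   0.1   3.9  -0.3   2.    0.1   2.9  -0. ]
 [ -5.  -65.7  -4.3   0.    0.1   0.    0.2  -0.    0.3  -0.    0.4   0. ]]
```

```bash
sed -i "s/^SG=-1/SG=1/; s/a,h,L1,L2,o,d,g=k/a,h,L1,L2,o,d,g,b=k/; s/A@\[a,0,0\]/A@[a,b,0]/; s/0,150,g\]/0,150,g,0]/" kin.py
python3 - <<'E'
from kin import *
np.set_printoptions(precision=3,suppress=True)
print(K_.x,K_.cost); print(np.round(np.array(res(K_.x)).reshape(4,12),1)[:,:3])
for lean in(22,26,30,36):
  for yaw in(-25,-12,0,12):
    Rm=Rl(lean,yaw);out=[]
    for fl in(0,180):
      R2=Rm@E('z',np.radians(fl))
      for y in(-195,-150):
        p=wd([64,y,86])-R2@[0,0,171]
        for q0 in(S0[-1][0],np.r_[-.4,.5,2,2.8,.3,1.2],np.r_[-.4,.5,2,.5,.3,1.2]):
          q,e=ik(p,R2,q0)
          if e<.05: print(lean,yaw,fl,y,q)
E
```

```text
[ -0.001 196.704 586.802 411.001  43.101  81.771   1.571  65.9  ] 8.513713698997531e-08
[[ 0.  0.  0.]
 [ 0.  0. -0.]
 [-0. -0.  0.]
 [-0. -0.  0.]]
22 -25 0 -195 [-0.475  0.604  1.917 -0.065  0.238 -1.469]
22 -25 0 -150 [-0.396  0.594  1.942 -0.201  0.228 -1.264]
22 -25 180 -195 [-0.475  0.604  1.917 -0.065  0.238  1.673]
22 -25 180 -195 [-0.475  0.604  1.917 -0.065  0.238  1.673]
22 -25 180 -150 [-0.396  0.594  1.942 -0.201  0.228  1.878]
22 -25 180 -150 [-0.396  0.594  1.942 -0.201  0.228  1.878]
22 -12 0 -195 [-0.515  0.603  1.918  0.334  0.258 -2.104]
22 -12 0 -150 [-0.436  0.592  1.948  0.246  0.228 -1.947]
22 -12 180 -195 [-0.515  0.603  1.918  0.334  0.258  1.038]
22 -12 180 -195 [-0.515  0.603  1.918  0.334  0.258  1.038]
22 -12 180 -150 [-0.436  0.592  1.948  0.246  0.228  1.194]
22 -12 180 -150 [-0.436  0.592  1.948  0.246  0.228  1.194]
22 0 0 -195 [-0.549  0.607  1.907  0.555  0.327 -2.542]
22 0 0 -150 [-0.473  0.595  1.941  0.533  0.286 -2.452]
22 0 180 -195 [-0.549  0.607  1.907  0.555  0.327  0.6  ]
22 0 180 -195 [-0.549  0.607  1.907  0.555  0.327  0.6  ]
22 0 180 -1
[... 3804 characters left out ...]
7]
36 0 180 -150 [-0.516  0.606  2.083  2.039  0.282 -0.845]
36 0 180 -150 [-0.516  0.606  2.083  2.039  0.282 -0.845]
36 12 0 -195 [-0.649  0.629  2.009  1.513  0.426  2.532]
36 12 0 -195 [-0.649  0.629  2.009  1.513  0.426  2.532]
36 12 0 -150 [-0.57   0.616  2.052  1.651  0.39   2.457]
36 12 0 -150 [-0.57   0.616  2.052  1.651  0.39   2.457]
36 12 180 -195 [-0.649  0.629  2.009  1.513  0.426 -0.61 ]
36 12 180 -195 [-0.649  0.629  2.009  1.513  0.426 -0.61 ]
36 12 180 -195 [-0.649  0.629  2.009  1.513  0.426 -0.61 ]
36 12 180 -150 [-0.57   0.616  2.052  1.651  0.39  -0.685]
36 12 180 -150 [-0.57   0.616  2.052  1.651  0.39  -0.685]
36 12 180 -150 [-0.57   0.616  2.052  1.651  0.39  -0.685]
```

```bash
python3 - <<'E'
from kin import *
np.set_printoptions(precision=3,suppress=True)
p,r=cur();Rm=Rl(24,-8)
def T(g): return wd(g)-Rm@[0,0,171]
ax=S.T@Rm@[0,0,1];G=np.array([60,-194,88.]);pre=G-125*ax
mid=(p+T(pre))/2+[0,0,15];Rmid=Rl(18,-4)
print(row(p,r,mid,Rmid));print(row(mid,Rmid,T(pre),Rm));print(row(T(pre),Rm,T(G),Rm))
q=state()['joints']
for g in(pre,G,G+[4,15,0],G+[9,45,0]): q,e=ik(T(g),Rm,q);print(g,q,e)
E
```

```text
[-0.2424, -0.7748, 0.2263, 0.0027, -0.0106, 0.0112]
[-0.2185, -0.7523, 0.4468, 0.004, -0.0167, 0.0104]
[0.0, 0.0, 0.8333, 0.0, 0.0, 0.0]
[   9.653 -186.924  202.193] [-0.566  0.358  1.969  0.33   0.44  -2.19 ] 1.0743402627782841e-11
[  60. -194.   88.] [-0.533  0.595  1.947  0.569  0.235 -2.415] 8.978200369237708e-11
[  64. -179.   88.] [-0.504  0.595  1.949  0.536  0.225 -2.357] 2.2737367544323207e-14
[  69. -149.   88.] [-0.447  0.592  1.957  0.467  0.206 -2.238] 1.4779288903810084e-13
```

>>> arm_command([
  [[-0.05,-0.2,0.0,0.001,-0.003,0.003,-1],[-0.12,-0.45,0.1,0.002,-0.006,0.006,-1],[-0.242,-0.775,0.226,0.003,-0.0106,0.011,-1],[-0.242,-0.775,0.226,0.003,-0.0106,0.011,-1],[-0.242,-0.775,0.226,0.003,-0.0106,0.011,-1]],
])

```text
t: 13.43
eef_pos: [435.6, -89.6, 407.8]
tcp_rot: [-3.139, 0.307, 2.99]
ft_force: [0.4, -0.0, -0.6]
opening: 0.018
grip_force: 0.0
```

>>> arm_command([
  [[-0.2185,-0.752,0.447,0.004,-0.0167,0.0104,-1],[-0.2185,-0.752,0.447,0.004,-0.0167,0.0104,-1],[-0.2185,-0.752,0.447,0.004,-0.0167,0.0104,-1],[-0.2185,-0.752,0.447,0.004,-0.0167,0.0104,-1],[-0.2185,-0.752,0.447,0.004,-0.0167,0.0104,-1],[-0.2185,-0.752,0.447,0.004,-0.0167,0.0104,-1]],
])

```text
t: 13.93
eef_pos: [468.9, -205.8, 355.7]
tcp_rot: [-3.14, 0.412, 2.923]
ft_force: [-0.7, 0.0, -0.6]
opening: 0.005
grip_force: 0.0
```

```bash
python3 meas.py; python3 - <<'E'
from kin import *
np.set_printoptions(precision=3,suppress=True)
s=state();p,r=cur(s);print(s['opening'],st(p+r@[0,0,171]),s['joints'])
im,d=read_camera("wrist");K,T=T_cam("wrist",s);P=st(cloud(K,T,d));x,y,z=np.moveaxis(P,-1,0)
t=(im.max(2)<50)&(x>50)&(x<95)&(y<-130)&(y>-200)&(z>66)&(z<100)&(d>0);Q=P[t];print('tab',len(Q),np.percentile(Q,[2,50,98],axis=0) if len(Q) else '')
cv2.imwrite("pics/w6.png",im[:,:,::-1])
Rm=Rl(24,-8);print(row(p,r,wd([60,-194,88.])-Rm@[0,0,171],Rm))
E
```

```text
13.9333 [-0.7  0.  -0.6] 0.4377449010063904
[   8.6 -186.6  199. ]
top [117.   44.4  36.4]
side [113.8  49.8  37.7]
0.005753872812048425 [   8.812 -185.866  200.299] [-0.563  0.36   1.971  0.322  0.438 -2.183]
tab 682 [[  59.378 -167.276   67.145]
 [  64.    -160.662   88.593]
 [  86.136 -153.809   91.767]]
[-0.0097, -0.0067, 0.8244, -0.0003, -0.0007, 0.0004]
```

View pics/w6.png

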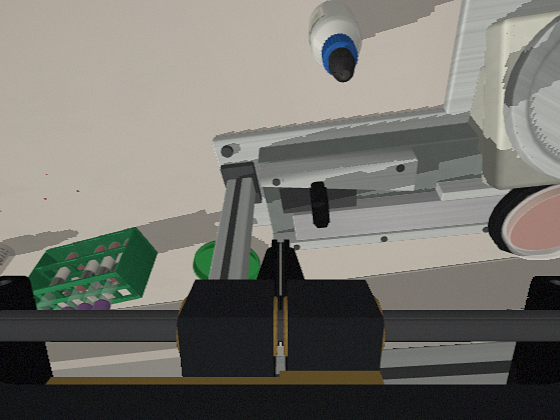

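>>> arm_command([
  [[-0.01,-0.007,0.25,0,0,0,-1],[-0.01,-0.007,0.45,0,0,0,-1],[-0.01,-0.007,0.62,0,0,0,-1],[-0.01,-0.007,0.74,0,0,0,-1],[-0.01,-0.007,0.824,0,0,0,-1],[-0.01,-0.007,0.824,0,0,0,-1]],
])

```text
t: 14.58
eef_pos: [519.2, -217.7, 242.8]
tcp_rot: [-3.139, 0.413, 2.925]
ft_force: [-0.0, 0.2, 1.1]
opening: 0.003
grip_force: 0.0
```

```bash
python3 - <<'E'
from kin import *
np.set_printoptions(precision=3,suppress=True)
s=state();p,r=cur(s);print(s['ft_force'],st(p+r@[0,0,171]))
for t in(10,20,30,40,45): print(t,row(p,r,p+S@(t*np.array([.174,.985,0])),r))
E
```

```text
[-0.002  0.178  1.093] [  59.802 -194.33    86.198]
10 [-0.0023, 0.0666, 0.0009, 0.0, 0.0, 0.0]
20 [-0.0047, 0.1333, 0.0017, 0.0, 0.0, 0.0]
30 [-0.007, 0.1999, 0.0026, 0.0, 0.0, 0.0]
40 [-0.0094, 0.2665, 0.0035, 0.0, 0.0, 0.0]
45 [-0.0106, 0.2999, 0.0039, 0.0, 0.0, 0.0]
```

>>> arm_command([
  [[-0.002,0.067,0,0,0,0,-1],[-0.004,0.11,0.001,0,0,0,-1],[-0.005,0.14,0.002,0,0,0,-1],[-0.006,0.17,0.002,0,0,0,-1],[-0.007,0.2,0.0026,0,0,0,-1]],
])

```text
t: 15.0
eef_pos: [526.2, -189.5, 245.3]
tcp_rot: [-3.137, 0.417, 2.925]
ft_force: [-4.6, -5.1, 1.5]
opening: 0.004
grip_force: 3.1
```

>>> arm_command([
  [[0,0.015,0,0,0,0,-1],[-0.001,0.03,0,0,0,0,-1],[-0.001,0.04,0,0,0,0,-1],[-0.001,0.04,0,0,0,0,-1]],
])

```text
t: 15.33
eef_pos: [527.6, -183.7, 245.3]
tcp_rot: [-3.138, 0.417, 2.925]
ft_force: [-1.7, -2.7, 1.1]
opening: 0.005
grip_force: 1.5
```

>>> arm_command([
  [[0,0.012,0,0,0,0,-1],[0,0.024,0,0,0,0,-1],[-0.001,0.036,0,0,0,0,-1],[-0.001,0.036,0,0,0,0,-1]],
])

```text
t: 15.67
eef_pos: [529.1, -178.6, 245.1]
tcp_rot: [-3.138, 0.416, 2.925]
ft_force: [-2.5, -2.2, 2.3]
opening: 0.008
grip_force: 1.8
```

>>> arm_command([
  [[0,0.01,0,0,0,0,-1],[0,0.02,0,0,0,0,-1],[-0.001,0.03,0,0,0,0,-1],[-0.001,0.03,0,0,0,0,-1]],
])

```text
t: 16.0
eef_pos: [530.3, -174.3, 244.9]
tcp_rot: [-3.138, 0.416, 2.924]
ft_force: [-1.1, -3.0, 3.0]
opening: 0.004
grip_force: 1.9
```

>>> arm_command([
  [[0,0.01,0,0,0,0,-1],[0,0.02,0,0,0,0,-1],[0,0.02,0,0,0,0,-1]],
])

```text
t: 16.25
eef_pos: [530.8, -171.7, 244.8]
tcp_rot: [-3.138, 0.417, 2.924]
ft_force: [-4.6, -6.6, 3.8]
opening: 0.003
grip_force: 4.0
```

>>> arm_command([
  [[0,0.01,0,0,0,0,-1],[0,0.02,0,0,0,0,-1],[0,0.02,0,0,0,0,-1]],
])

```text
t: 16.5
eef_pos: [531.2, -169.5, 244.8]
tcp_rot: [-3.137, 0.417, 2.923]
ft_force: [-8.1, -13.7, 5.9]
opening: 0.006
grip_force: 7.8
```

>>> arm_command([
  [[0,0.006,0,0,0,0,-1],[0,0.01,0,0,0,0,-1],[0,0.01,0,0,0,0,-1]],
])

```text
t: 16.75
eef_pos: [531.4, -168.5, 244.8]
tcp_rot: [-3.136, 0.417, 2.923]
ft_force: [-11.4, -17.9, 6.0]
opening: 0.004
grip_force: 9.9
```

```bash
python3 meas.py
```

```text
16.75 [-11.4 -17.9   6. ] 0.20154573818113786
[  68.6 -145.1   88.5]Traceback (most recent call last):
  File "meas.py", line 8, in <module>
    c=max(cv2.findContours(m,0,1)[0],key=cv2.contourArea)
ValueError: max() iterable argument is empty
```

>>> arm_command([
  [[0,0.008,0,0,0,0,-1],[0,0.008,0,0,0,0,-1]],
])

```text
t: 16.97
eef_pos: [531.6, -167.4, 244.8]
tcp_rot: [-3.136, 0.417, 2.923]
ft_force: [-10.5, -17.2, 5.0]
opening: 0.007
grip_force: 10.3
```

>>> arm_command([
  [[0,-0.05,0,0,0,0,-1],[0,-0.13,0,0,0,0,-1],[0,-0.13,-0.2,0,0,0,-1],[0,-0.13,-0.5,0,0,0,-1],[0,-0.13,-0.8,0,0,0,-1],[0,-0.13,-0.95,0,0,0,-1],[0,-0.13,-0.95,0,0,0,-1]],
])

```text
t: 17.55
eef_pos: [470.6, -171.4, 379.7]
tcp_rot: [-3.137, 0.421, 2.925]
ft_force: [1.2, 0.3, 1.5]
opening: 0.004
grip_force: 0.0
```

```bash
python3 meas.py;  python3 - <<'E'
from h import *
s=state();im,d=read_camera("wrist");K,T=T_cam("wrist",s);P=st(cloud(K,T,d));x,y,z=np.moveaxis(P,-1,0)
t=(im.max(2)<50)&(x>50)&(x<105)&(y<-100)&(y>-200)&(z>66)&(z<100)&(d>0);Q=P[t];print('tab',len(Q),np.percentile(Q,[2,50,98],axis=0) if len(Q) else '')
cv2.imwrite("pics/w7.png",im[:,:,::-1])
E
```

```text
17.55 [1.2 0.3 1.5] 0.46376020092392456
[   9.  -152.7  223.6]
top [117.4  46.   36.7]
side [114.7  50.9  38.2]
tab 601 [[  64.75327385 -136.60646706   67.2206187 ]
 [  69.86936425 -130.03758826   88.92287839]
 [  91.63587227 -123.28160222   91.76305381]]
```

View pics/w7.png

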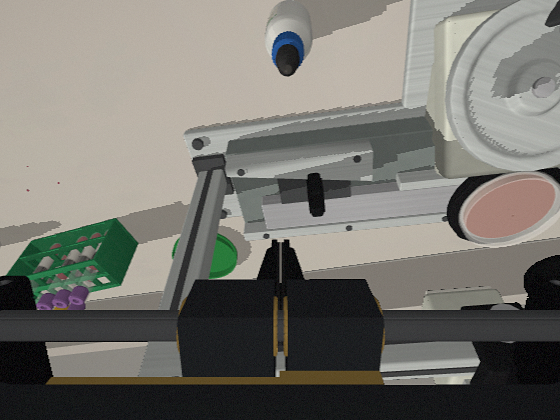

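```bash
python3 -c "
from cell import *
print(job_done())"
```

```text
the job is handed in; nothing more can be done
None
```

I handed the job in at about 17.6 s of the 61 s. The handle is swung out and the wheel turned freely after that. The dish measures about 0.6 mm from the lens axis in both fixed cameras. The wedge is pushed hard against the stage bar at about 20 N and released. I did not test the jam by trying to move the stage, and the last push dragged the stage about 1.3 mm before I let go.

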